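# Draw the slide gate of the wide cell hopper

## Task

Two battery-cell hoppers stand on the bench. Draw the slide gate of the wider one, which holds the longer, thicker cells, straight out by its upright tab until it hits its end stop, so that the cells drop into the pan underneath, then let go of it. Leave the gate of the narrower hopper as it is.

Things in the scene. Friction and masses are not known exactly. Their poses are not given: they have to be found in the camera images.
- wide_gate (a joint): Steel slide gate closing the chute of the wider grey hopper (82 mm outside at the chute, the other 56; both fixed, turned up to 20 degrees, rims below 140 mm), in m: 0 fully in, 0.080 drawn out against its end stop. Starts between 0 and 0.012, slides level and straight, needs about 3 N, stays where left.
- wide_tab (a point): Middle of the upright steel tab at the outer end of the wider hopper's gate, 90 mm above the bench, moving with it. Its -x points the way the gate draws out, z up. Tab 10 mm thick (x), 44 wide (y); its top 20 mm above this point, the gate's flat top 26 below. Behind it (+x) 60 mm or more clear to the hopper's front wall; rails and stops beside the gate are under 70 mm high.
- narrow_tab (a point): The same point on the narrower hopper's gate (tab 10 mm thick, 26 mm wide, otherwise alike), to be left alone. Which hopper stands on the left and which on the right varies.
- wide_front_cell: The front one (nearest the tab) of two blue battery cells, 18.4 mm diameter, 65 mm long, lying side by side across the wider hopper's gate; the last to drop. Origin at its centre, y along its length: 73 mm above the bench on the gate, about 21 mm in the catch pan below.
Not all that is in view belongs to the job. What is shaped like the part that bears wide_gate but green is not meant.

How it is judged:
By the outcome, as a careful person would: the job done as asked, in the order asked, and still so for the second after the job is handed in, with the robot touching nothing.
It also fails if it takes over 27 s, if anything falls off the work surface, if the arm or the gripper's body presses on something with over 40 N, if the wrist force passes 120 N, or if a joint passes its speed limit or range.

## Robot

A 6-joint arm with a two-finger parallel gripper is mounted at the origin on the work surface. World frame = base frame: x ahead of the robot, y to its left, z up, the work surface at z = 0. Lengths are in m, angles in rad, forces in N, time in s.
With the tool pointing down it reaches from about 0.275 to 0.75 m from the base axis. Payload 10.2 kg.
Tool frame: the origin (TCP) lies on the centre line of the jaws, within the pads' length; the fingertips stand 8 mm ahead of it and the grasp point (between the pads) lies 11 mm behind it (tip_reach is the distance from the TCP to the fingertips, in m); y points along the fingers, x is the direction in which the jaws open and shut, and the axes are right-handed (so a half turn about y gives the same grasp; the last joint's range is limited). The gripper opens to 85 mm and grips with 20 to 120 N. Pads are 22 mm wide; open, the fingers measure 114 mm over their backs; the gripper's body (76 mm by 85 mm) begins 54 mm behind the grasp point. The pads swing forward as they close: fully open they stand 13 mm farther back than shut.
Start: joints at [-1.337, 0.313, 1.498, -0, 1.331, -0.223], TCP at [0.232, -0.471, 0.21] pointing down, gripper open.
Joint ranges: [-2.94, 2.94], [-0.97, 2.17], [0.19, 2.56], [-1.23, 4.37], [0.02, 3.11], [-2.88, 2.88]. Speed limits (rad/s): [2.39, 2.39, 3.01, 3.14, 3.14, 3.14].

## Interface

Orientations are given as a unit quaternion [w, x, y, z].
In Python, from workcell import get_obs, snapshot, finish_job, tip_reach gives the robot as it stands.
- The arm moves only by the tool step_arm, never from a script. Its argument "rows" is a list of rows, each an object of numbers: "x", "y", "z": the shift along the world's x, y, z in m; "twist": the turn about the world's z in degrees; "grip": the closure, from -1 (fully open) to 1 (shut), so that 0 is half open. A call has 1 to 12 rows; each row is the pose to reach, as a shift and turn from the pose measured when the call began; what a row does not reach only later rows make up. A row lasts 1/10 s, in which the tool goes at most 50 mm and 8.59 degrees, less where a joint would pass 70% of its speed; a pose out of reach is approached as far as the arm can. A call with a gripper value outside its range is refused whole. The fingers move at their own pace and stop on an object; "squeeze" is the grip in N (left out, the last holds). Time passes only in rows, so rows that repeat a pose let the fingers close. It gives the time, the measured TCP pose, the force and the opening at its end, in the units of the state.
- get_obs(): the state, without advancing time (a new reading comes with each control period).
- snapshot(name): name is "side" or "top"; returns a dict with "color" (480x640x3 uint8, red, green, blue), "intrinsics" (3x3 intrinsics, pixels), "dist" ([k1, k2, p1, p2, k3] as OpenCV has them; the pictures are not rectified), "R" (3x3) and "t" (3): a world point X has camera coordinates R X + t. Camera axes: x right, y down, z forward; pixel columns grow to the right and rows downward; lengths in m; the calibration is good to about 2 mm. A picture is of the moment at which its call begins. There is no depth.
- finish_job(): hands the job in, once; it reports no verdict.
The state is a dict: "time_s": time; "joints": joint angles; "qvel": joint speeds; "effort": joint torques, N m; "eef_pos": TCP position; "ee_rot": TCP orientation; "contact_force": force on the tool from outside, world axes, zero at the start; "torque": the same for the moment, N m; "gripper_width": finger opening in m.
Only numpy, scipy, OpenCV 4.12 (cv2) and the standard library are available. Lean on these libraries where they do the work, as an engineer would, in place of code of your own. Each camera call takes 0.05 s, during which the arm holds its last target. There are 200 camera calls.

## Working session

There is one attempt and no reset: what is moved stays moved. The work goes in short steps, Python scripts to look and compute and a tool call to move; the robot and the scene stay as the last step left them, time stands still between calls to the robot, and variables do not carry over. Pictures are saved under pics/ and viewed, about 8 in all and at most 12, crops included, and the job is handed in when it is done.

Besides the shell and the picture viewer there is one more tool, called after "Request:" as name(argument=value, ...), one argument or row to a line, values as JSON. step_arm: Moves the arm, as the interface text tells. Its arguments: {"type":"object","properties":{"rows":{"type":"array"},"squeeze":{"type":"number"}},"required":["rows"]}

```bash
mkdir -p pics
cat > h.py <<'E'
import numpy as np,cv2,pickle
from workcell import get_obs,snapshot,finish_job,tip_reach
def take(n,f):
    s=snapshot(n);cv2.imwrite('pics/'+f+'.png',s['color'][:,:,::-1]);pickle.dump(s,open(f+'.pkl','wb'));return s
def load(f): return pickle.load(open(f+'.pkl','rb'))
def onplane(s,px,z):
    u=cv2.undistortPoints(np.array(px,float).reshape(-1,1,2),np.array(s['intrinsics']),np.array(s['dist'])).reshape(-1,2)
    R=np.array(s['R']);c=-R.T@np.array(s['t']);d=np.c_[u,np.ones(len(u))]@R
    return c+d*((z-c[2])/d[:,2])[:,None]
def proj(s,X):
    return cv2.projectPoints(np.array(X,float).reshape(-1,3),cv2.Rodrigues(np.array(s['R']))[0],np.array(s['t']),np.array(s['intrinsics']),np.array(s['dist']))[0].reshape(-1,2)
def crop(f,x0,y0,x1,y1,k,o):
    cv2.imwrite('pics/'+o+'.png',cv2.resize(cv2.imread('pics/'+f+'.png')[y0:y1,x0:x1],None,fx=k,fy=k,interpolation=cv2.INTER_CUBIC))
E
python3 -c "
from h import *
take('top','t0');take('side','s0');o=get_obs();print(o['time_s'],o['eef_pos'],o['ee_rot'],o['gripper_width'],tip_reach)"
```

```text
0.1 [ 0.23150507 -0.47092949  0.2099138 ] [ 0.60051009 -0.59993808  0.37408302 -0.37352888] 0.08535506154226084 0.008
```

View pics/t0.png

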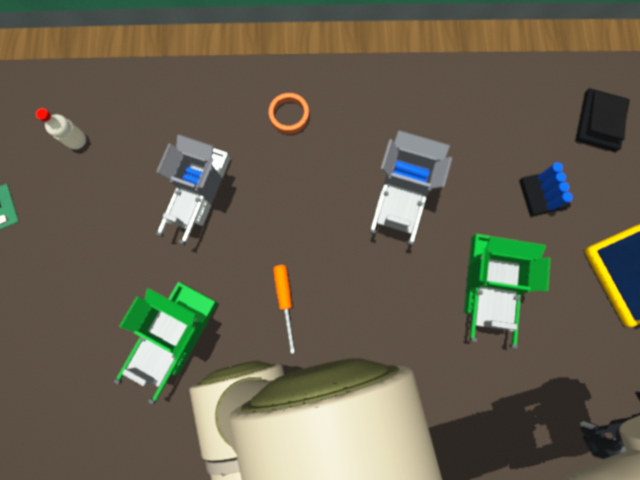

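View pics/s0.png

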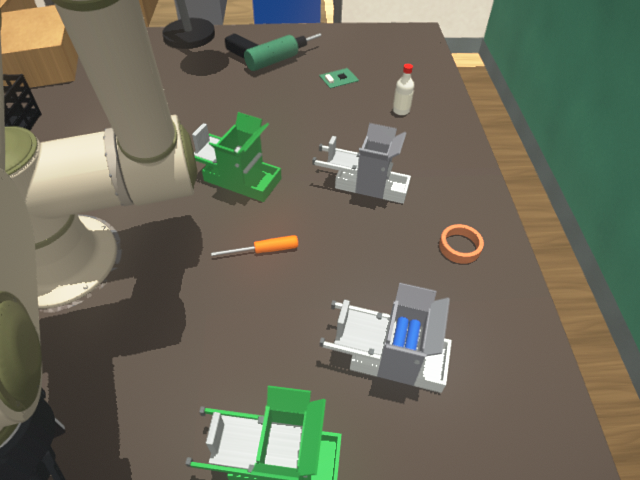

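Possible matches in the top picture are the grey hopper at (412,170), the grey one at (192,180), the green one at (505,285) and the green one at (165,335). The green ones are decoys. The grey one at (412,170) is wider and its cells are larger, so I choose it and check it in a close crop. In the side picture it is at (405,345).

```bash
python3 -c "
from h import *
crop('t0',340,120,470,260,4,'c1');crop('s0',310,270,460,400,5,'c2')
a=cv2.imread('pics/c1.png');b=cv2.imread('pics/c2.png')
b=cv2.resize(b,None,fx=.8,fy=.8)  # 4x
"
python3 -c "
from h import *
s=load('t0')
print(onplane(s,[[412,140],[385,220]],.1), onplane(s,[[200,150],[180,220]],.1))"
```

```text
[[ 0.6978264  -0.23665086  0.1       ]
 [ 0.54300162 -0.18031008  0.1       ]] [[0.68259294 0.16551286 0.1       ]
 [0.54646378 0.19666719 0.1       ]]
```

View pics/c1.png

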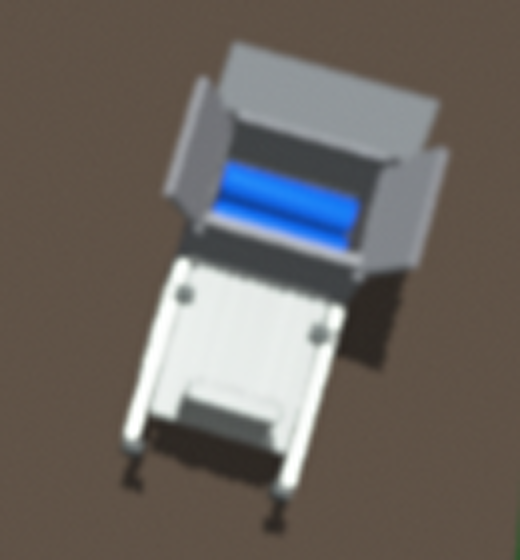

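View pics/c2.png

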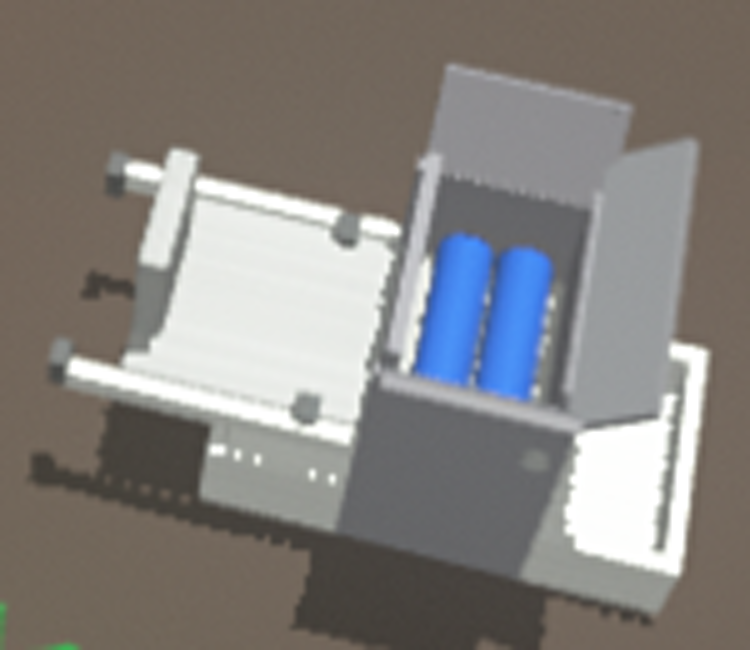

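The close crop shows the wide hopper with two large blue cells. In c1 the top of the tab runs from about (190,388) to (280,415); in c2 it runs from (184,152) to (152,264).

```bash
python3 -c "
from h import *
s=load('t0');c=lambda p:np.array(p)/4+[340,120]
a=onplane(s,c([[193,378],[284,404],[183,402],[275,428]]),.11);print(a,a.mean(0))
s2=load('s0');d=lambda p:np.array(p)/5+[310,270]
b=onplane(s2,d([[170,150],[198,153],[165,267],[140,264]]),.11);print(b,b.mean(0))
r=onplane(s,c([[183,262],[130,440],[337,312],[285,490]]),.066)
for i in(0,2):
  v=r[i+1]-r[i];print('rail out dir',np.degrees(np.arctan2(v[1],v[0])),r[i:i+2])
for v in(a[1]-a[0],b[3]-b[0],b[2]-b[1],a[3]-a[2]):print(np.linalg.norm(v),np.degrees(np.arctan2(v[1],v[0])))
o=get_obs();from scipy.spatial.transform import Rotation as R
w,x,y,z=o['ee_rot'];print(R.from_quat([x,y,z,w]).as_matrix())
"
```

```text
[[ 0.55086096 -0.18517553  0.11      ]
 [ 0.53844004 -0.22574952  0.11      ]
 [ 0.53976508 -0.18027799  0.11      ]
 [ 0.52740639 -0.22121548  0.11      ]] [ 0.53911812 -0.20310463  0.11      ]
[[ 0.54592457 -0.18328402  0.11      ]
 [ 0.55465743 -0.18473423  0.11      ]
 [ 0.54111964 -0.22544241  0.11      ]
 [ 0.53357815 -0.22410446  0.11      ]] [ 0.54381995 -0.20439128  0.11      ]
rail out dir 162.2222420952116 [[ 0.61912608 -0.18867249  0.066     ]
 [ 0.5315931  -0.16060621  0.066     ]]
rail out dir 161.6078425269755 [[ 0.59345671 -0.26161365  0.066     ]
 [ 0.50691953 -0.23283972  0.066     ]]
0.042432627593778575 -107.0209225821179
0.04264671412780112 -106.82828856182923
0.04290020701860995 -108.39490468936212
0.04276231650798352 -106.79864080112158
[[ 4.41076143e-01 -2.37574073e-04  8.97469654e-01]
 [-8.97469020e-01  1.10094477e-03  4.41076123e-01]
 [-1.09285278e-03 -9.99999366e-01  2.72385104e-04]]
```

Jaw axis goes to -17.7° (twist +46°) and the tab is at about (0.5415, -0.204). I move above it with the jaws half open.

Request:
step_arm(
  rows=[
    {"x": 0.025,"y": 0.02,"z": 0.0,"twist": 4,"grip": 0},
    {"x": 0.055,"y": 0.045,"z": 0.0,"twist": 8,"grip": 0},
    {"x": 0.085,"y": 0.075,"z": 0.0,"twist": 13,"grip": 0},
    {"x": 0.115,"y": 0.1,"z": 0.0,"twist": 18,"grip": 0},
    {"x": 0.145,"y": 0.125,"z": 0.0,"twist": 23,"grip": 0},
    {"x": 0.18,"y": 0.155,"z": 0.0,"twist": 28,"grip": 0},
    {"x": 0.215,"y": 0.185,"z": 0.0,"twist": 33,"grip": 0},
    {"x": 0.25,"y": 0.215,"z": 0.0,"twist": 38,"grip": 0},
    {"x": 0.28,"y": 0.24,"z": 0.0,"twist": 42,"grip": 0},
    {"x": 0.3,"y": 0.257,"z": 0.0,"twist": 45,"grip": 0},
    {"x": 0.31,"y": 0.267,"z": 0.0,"twist": 46,"grip": 0},
    {"x": 0.31,"y": 0.267,"z": 0.0,"twist": 46,"grip": 0},
  ],
)

```text
time_s: 1.3
eef_pos: [0.5419, -0.203, 0.2094]
ee_rot: [0.699, -0.698, 0.11, -0.109]
contact_force: [-0.8, -0.1, -0.8]
gripper_width: 0.0429
```

Request:
step_arm(
  rows=[
    {"z": -0.03},
    {"z": -0.06},
    {"z": -0.075},
    {"z": -0.075},
  ],
)

```text
schema error: expected keys x, y, z, twist, grip
```

```bash
python3 -c "
from h import *
take('top','t1');take('side','s1');o=get_obs();print(o['eef_pos'],o['contact_force'])
crop('s1',290,250,450,380,5,'c3')
s=load('s1');print((proj(s,[[.5415,-.204,.11],o['eef_pos']])-[290,250])*5)"
```

```text
[ 0.54081887 -0.20461727  0.20973142] [-0.3506235  -0.15628226  0.03775265]
[[260.95374015 306.72677273]
 [276.67706833 119.25509725]]
```

View pics/c3.png

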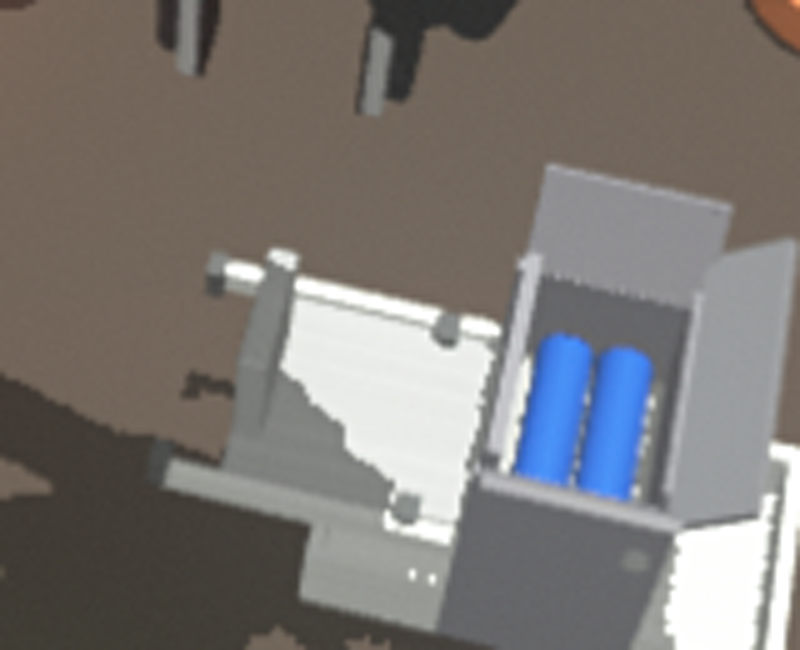

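The side view shows the jaw midpoint at (280,90) above the tab top at (268,308), matching the prediction to within about 2 mm. The 43 mm opening allows for that, so I descend.

Request:
step_arm(
  rows=[
    {"x": 0.001,"y": 0,"z": -0.02,"twist": 0,"grip": 0},
    {"x": 0.001,"y": 0,"z": -0.045,"twist": 0,"grip": 0},
    {"x": 0.001,"y": 0,"z": -0.07,"twist": 0,"grip": 0},
    {"x": 0.001,"y": 0,"z": -0.09,"twist": 0,"grip": 0},
    {"x": 0.001,"y": 0,"z": -0.11,"twist": 0,"grip": 0},
    {"x": 0.001,"y": 0,"z": -0.12,"twist": 0,"grip": 0},
    {"x": 0.001,"y": 0,"z": -0.123,"twist": 0,"grip": 0},
    {"x": 0.001,"y": 0,"z": -0.123,"twist": 0,"grip": 0},
  ],
)

```text
time_s: 2.2
eef_pos: [0.5417, -0.2052, 0.0871]
ee_rot: [0.698, -0.698, 0.111, -0.11]
contact_force: [0.4, -0.1, -0.3]
gripper_width: 0.0427
```

Request:
step_arm(
  rows=[
    {"x": 0,"y": 0,"z": 0,"twist": 0,"grip": 0.8},
    {"x": 0,"y": 0,"z": 0,"twist": 0,"grip": 0.8},
    {"x": 0,"y": 0,"z": 0,"twist": 0,"grip": 0.8},
    {"x": 0,"y": 0,"z": 0,"twist": 0,"grip": 1},
    {"x": 0,"y": 0,"z": 0,"twist": 0,"grip": 1},
    {"x": 0,"y": 0,"z": 0,"twist": 0,"grip": 1},
  ],
  squeeze=30,
)

```text
time_s: 2.8
eef_pos: [0.542, -0.2055, 0.088]
ee_rot: [-0.698, 0.699, -0.11, 0.11]
contact_force: [-1.0, -0.5, 6.3]
gripper_width: 0.0076
```

```bash
python3 -c "
from h import *
take('side','s2');o=get_obs();print(o['eef_pos'],o['contact_force'],o['gripper_width'])
crop('s2',290,250,450,380,5,'c4')"
```

```text
[ 0.54202179 -0.2054794   0.08795849] [-0.65481221 -0.71942331  5.63380323] 0.0074382614313266504
```

View pics/c4.png

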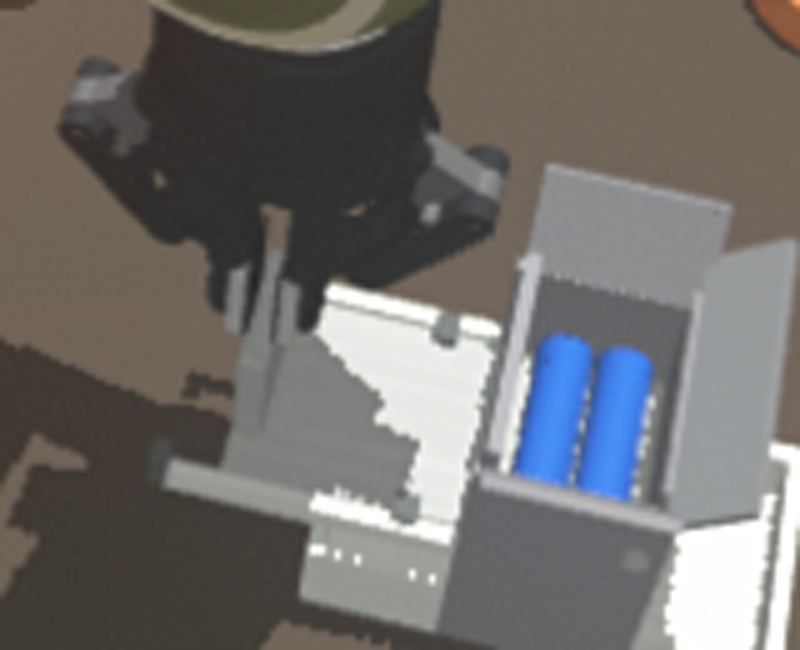

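The tab is between the pads at (265,290). I pull along the gate direction (-0.953, 0.304).

Request:
step_arm(
  rows=[
    {"x": -0.004,"y": 0.0013,"z": 0,"twist": 0,"grip": 1},
    {"x": -0.01,"y": 0.0032,"z": 0,"twist": 0,"grip": 1},
    {"x": -0.017,"y": 0.0054,"z": 0,"twist": 0,"grip": 1},
    {"x": -0.024,"y": 0.0077,"z": 0,"twist": 0,"grip": 1},
    {"x": -0.031,"y": 0.0099,"z": 0,"twist": 0,"grip": 1},
    {"x": -0.038,"y": 0.0121,"z": 0,"twist": 0,"grip": 1},
    {"x": -0.045,"y": 0.0144,"z": 0,"twist": 0,"grip": 1},
    {"x": -0.052,"y": 0.0166,"z": 0,"twist": 0,"grip": 1},
    {"x": -0.058,"y": 0.0185,"z": 0,"twist": 0,"grip": 1},
    {"x": -0.063,"y": 0.0201,"z": 0,"twist": 0,"grip": 1},
    {"x": -0.065,"y": 0.0207,"z": 0,"twist": 0,"grip": 1},
    {"x": -0.065,"y": 0.0207,"z": 0,"twist": 0,"grip": 1},
  ],
  squeeze=60,
)

```text
time_s: 4.05
eef_pos: [0.4765, -0.1844, 0.088]
ee_rot: [-0.698, 0.699, -0.111, 0.11]
contact_force: [-0.5, 2.2, 6.8]
gripper_width: 0.0047
```

```bash
python3 -c "
from h import *
take('side','s3');crop('s3',270,250,430,380,5,'c5')"
```

```text
(no output)
```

View pics/c5.png

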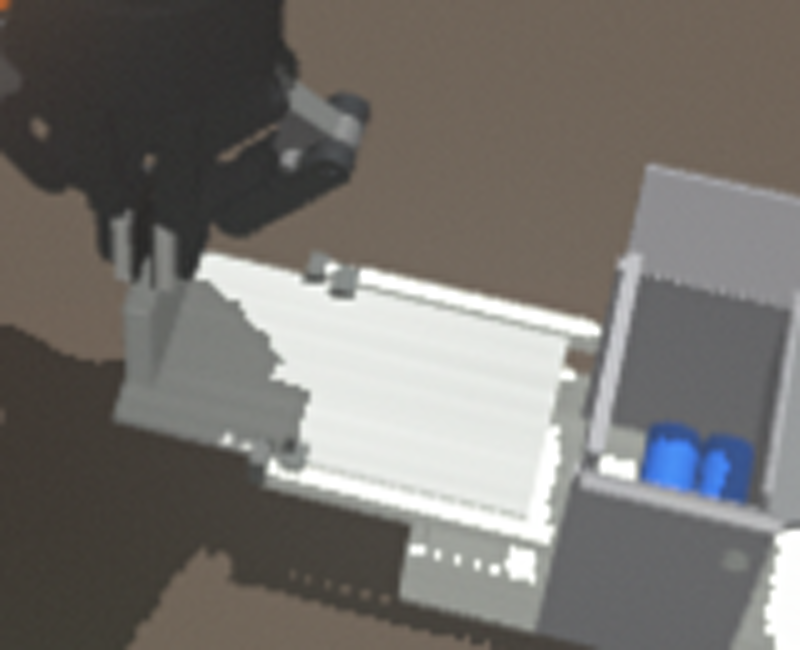

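The gate is most of the way out and the cells have dropped. The gate lugs at (343,280) are still about 5 mm short of the end stops at (318,265), so I keep pulling gently until the force rises.

Request:
step_arm(
  rows=[
    {"x": -0.003,"y": 0.001,"z": 0,"twist": 0,"grip": 1},
    {"x": -0.006,"y": 0.0019,"z": 0,"twist": 0,"grip": 1},
    {"x": -0.008,"y": 0.0025,"z": 0,"twist": 0,"grip": 1},
    {"x": -0.01,"y": 0.0032,"z": 0,"twist": 0,"grip": 1},
    {"x": -0.01,"y": 0.0032,"z": 0,"twist": 0,"grip": 1},
  ],
)

```text
time_s: 4.6
eef_pos: [0.4672, -0.1821, 0.0889]
ee_rot: [-0.698, 0.699, -0.11, 0.111]
contact_force: [3.1, -0.8, 9.8]
gripper_width: 0.0002
```

```bash
python3 -c "
from h import *
take('side','s4');crop('s4',270,250,430,380,5,'c6');take('top','t4')
o=get_obs();print(o['contact_force'],o['gripper_width'],o['eef_pos'])"
```

```text
[ 2.37301989 -1.03559913 10.23153   ] -0.00016551447075125494 [ 0.46712042 -0.18208178  0.08889275]
```

View pics/c6.png

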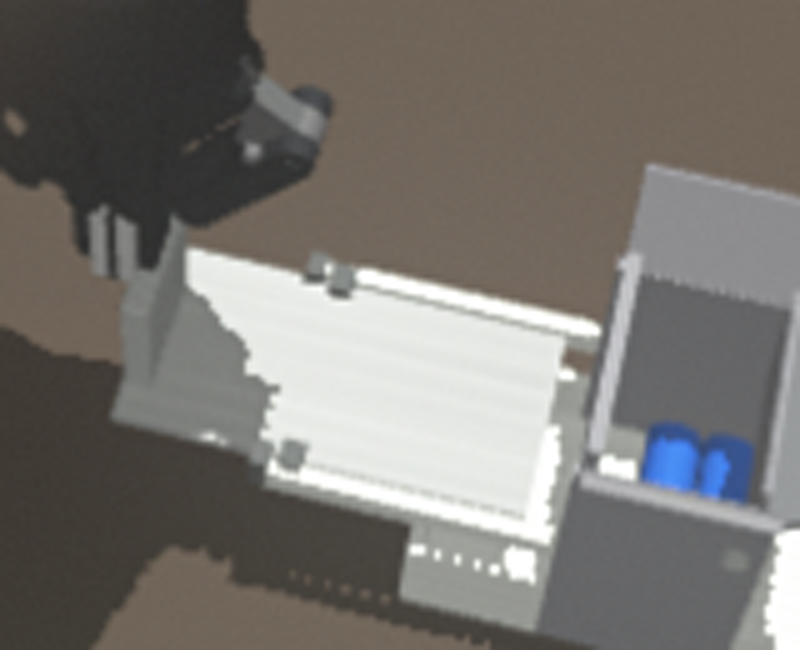

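The fingers have slipped off and are now closed in front of the tab at (115,240). The gate lugs at (340,278) look to be touching the end stops. I measure the travel.

```bash
python3 -c "
from h import *
s=load('s4');f=lambda p,x,y:np.array(p)/5+[x,y]
u=np.array([-.953,.304,0])
A=onplane(s,f([[240,362],[265,367]],290,250),.11); B=onplane(s,f([[122,288],[148,296]],270,250),.11);print(A,B,(B-A)@u)
L=onplane(s,f([[343,280]],270,250),.07);M=onplane(s,f([[340,278]],270,250),.07);print(M,(M-L)@u)
N=onplane(s,f([[318,265],[340,278]],270,250),.07);print((N[0]-N[1])@u)
crop('t4',330,140,450,270,5,'c7')
"
```

```text
[[ 0.5336272  -0.22340488  0.11      ]
 [ 0.54111964 -0.22544241  0.11      ]] [[ 0.467619   -0.19447329  0.11      ]
 [ 0.47564461 -0.19767967  0.11      ]] [0.07170102 0.07083757]
[[ 0.53926799 -0.16809087  0.07      ]] [0.00114272]
0.00826097132314481
```

View pics/c7.png

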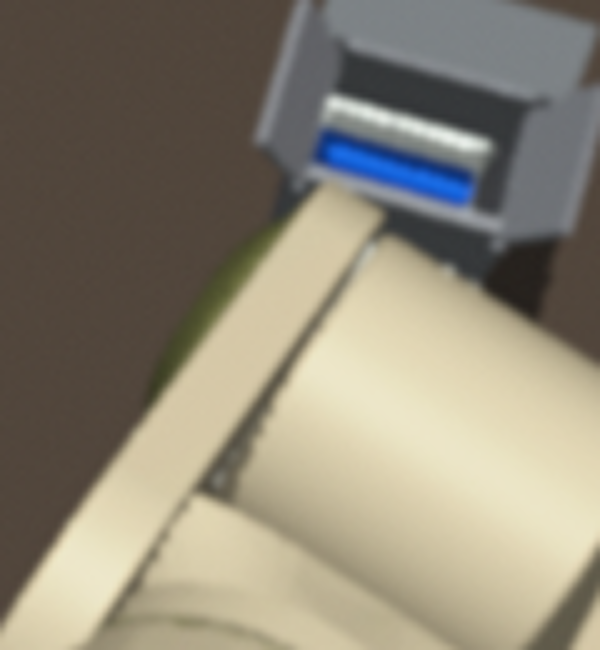

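```bash
python3 -c "
from h import *
for f,T,o in(('s2',[.542,-.2055,.088],[290,250]),('s4',[.4671,-.1821,.0889],[270,250])):
  s=load(f);T=np.array(T);u=np.array([-.953,.304,0]);v=np.array([-.304,-.953,0])
  P=[T+[0,0,-.008],T+[0,0,.011],T+.011*v+[0,0,-.008],T-.011*v+[0,0,-.008],T+.011*v+[0,0,.022]]
  print(f,((proj(s,P)-o)*5).round())
s=load('s4');C=np.array([.4745,-.183,0]);v=np.array([-.304,-.953,0])
print(((proj(s,[C+.022*v+[0,0,.11],C-.022*v+[0,0,.11],C+.022*v+[0,0,.064]])-[270,250])*5).round())
im=cv2.imread('pics/s4.png')[285:325,278:318];cv2.imwrite('pics/c8.png',cv2.resize(im,(600,600),interpolation=cv2.INTER_CUBIC))"
```

```text
s2 [[258. 360.]
 [261. 329.]
 [250. 390.]
 [266. 332.]
 [255. 340.]]
s4 [[122. 304.]
 [121. 272.]
 [112. 332.]
 [132. 276.]
 [109. 282.]]
[[123. 314.]
 [163. 200.]
 [127. 389.]]
```

View pics/c8.png

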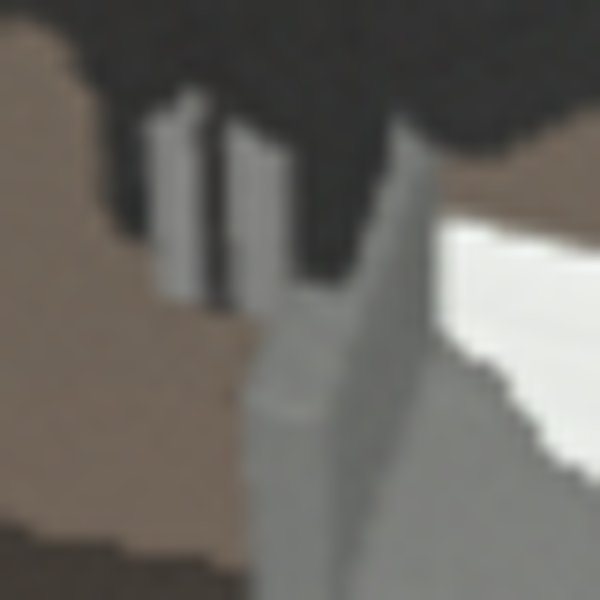

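The fingers in the picture don't sit where I project the TCP; they look either about 25 mm higher or about 15 mm further to +y. I check against the first top picture, where the gripper is seen at (605,437).

```bash
python3 -c "
from h import *
for f in('t0','s0','t1','s1'):
  s=load(f);print(f,'cam',(-np.array(s['R']).T@s['t']).round(3))
s=load('t0');T=np.array([.2315,-.4709,.2099]);u=np.array([.441,-.897,0])
P=[T+[0,0,-.008],T+.0427*u,T-.0427*u,T+.0427*u+[0,0,.02],T-.0427*u+[0,0,.02]]
print(proj(s,P).round(),proj(load('s0'),P).round())
a=cv2.resize(load('t0')['color'][400:480,560:640],(400,400),interpolation=2)
b=cv2.resize(load('s0')['color'][380:480,0:100],(400,400),interpolation=2)
cv2.imwrite('pics/c9.png',np.hstack([a,b])[:,:,::-1])"
```

```text
t0 cam [ 0.351 -0.067  0.934]
s0 cam [ 0.477 -0.61   0.771]
t1 cam [ 0.351 -0.067  0.934]
s1 cam [ 0.477 -0.61   0.771]
[[595. 407.]
 [622. 394.]
 [574. 421.]
 [631. 396.]
 [581. 424.]] [[ 79. 485.]
 [ 86. 521.]
 [ 67. 447.]
 [ 78. 517.]
 [ 60. 441.]]
```

View pics/c9.png

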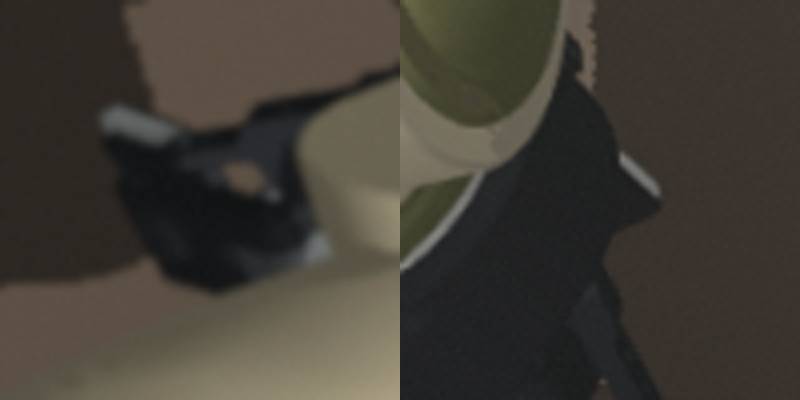

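The evidence points to the fingertips sitting about 20–25 mm higher than stated. The pads caught only the top edge of the tab and were squeezed upward: width fell from 7.6 to 0 while Fz rose. I lift, re-centre half open, and go deeper in small, force-checked steps.

Request:
step_arm(
  rows=[
    {"x": 0,"y": 0,"z": 0.015,"twist": 0,"grip": 1},
    {"x": 0,"y": 0,"z": 0.04,"twist": 0,"grip": 1},
    {"x": 0,"y": 0,"z": 0.05,"twist": 0,"grip": 0},
    {"x": 0.0075,"y": -0.001,"z": 0.05,"twist": 0,"grip": 0},
    {"x": 0.0075,"y": -0.001,"z": 0.05,"twist": 0,"grip": 0},
    {"x": 0.0075,"y": -0.001,"z": 0.05,"twist": 0,"grip": 0},
    {"x": 0.0075,"y": -0.001,"z": 0.05,"twist": 0,"grip": 0},
  ],
)

```text
time_s: 5.4
eef_pos: [0.4742, -0.1828, 0.138]
ee_rot: [-0.698, 0.699, -0.111, 0.11]
contact_force: [-0.0, 0.2, 0.3]
gripper_width: 0.0424
```

Request:
step_arm(
  rows=[
    {"x": 0,"y": 0,"z": -0.015,"twist": 0,"grip": 0},
    {"x": 0,"y": 0,"z": -0.03,"twist": 0,"grip": 0},
    {"x": 0,"y": 0,"z": -0.045,"twist": 0,"grip": 0},
    {"x": 0,"y": 0,"z": -0.05,"twist": 0,"grip": 0},
    {"x": 0,"y": 0,"z": -0.05,"twist": 0,"grip": 0},
  ],
)

```text
time_s: 5.9
eef_pos: [0.4738, -0.1826, 0.0873]
ee_rot: [-0.698, 0.699, -0.111, 0.109]
contact_force: [0.2, -0.5, 0.7]
gripper_width: 0.0426
```

Request:
step_arm(
  rows=[
    {"x": 0,"y": 0,"z": -0.003,"twist": 0,"grip": 0},
    {"x": 0,"y": 0,"z": -0.006,"twist": 0,"grip": 0},
    {"x": 0,"y": 0,"z": -0.008,"twist": 0,"grip": 0},
  ],
)

```text
time_s: 6.2
eef_pos: [0.4739, -0.1827, 0.0793]
ee_rot: [-0.698, 0.699, -0.111, 0.109]
contact_force: [0.7, 0.1, 0.7]
gripper_width: 0.0429
```

Request:
step_arm(
  rows=[
    {"x": 0,"y": 0,"z": -0.003,"twist": 0,"grip": 0},
    {"x": 0,"y": 0,"z": -0.006,"twist": 0,"grip": 0},
  ],
)

```text
time_s: 6.4
eef_pos: [0.4739, -0.1827, 0.0732]
ee_rot: [-0.698, 0.699, -0.111, 0.11]
contact_force: [-0.3, -0.2, -0.3]
gripper_width: 0.0429
```

Request:
step_arm(
  rows=[
    {"x": 0,"y": 0,"z": -0.003,"twist": 0,"grip": 0},
    {"x": 0,"y": 0,"z": -0.006,"twist": 0,"grip": 0},
  ],
)

```text
time_s: 6.6
eef_pos: [0.4739, -0.1827, 0.067]
ee_rot: [-0.698, 0.699, -0.111, 0.11]
contact_force: [1.1, -0.0, -0.5]
gripper_width: 0.0426
```

At TCP z = 0.067 there is still no contact with the gate plate (top at 0.064), so the fingertips really are higher than stated. I close here.

Request:
step_arm(
  rows=[
    {"x": 0,"y": 0,"z": 0,"twist": 0,"grip": 0.5},
    {"x": 0,"y": 0,"z": 0,"twist": 0,"grip": 1},
    {"x": 0,"y": 0,"z": 0,"twist": 0,"grip": 1},
    {"x": 0,"y": 0,"z": 0,"twist": 0,"grip": 1},
    {"x": 0,"y": 0,"z": 0,"twist": 0,"grip": 1},
    {"x": 0,"y": 0,"z": 0,"twist": 0,"grip": 1},
  ],
  squeeze=40,
)

```text
time_s: 7.2
eef_pos: [0.4742, -0.1828, 0.0671]
ee_rot: [-0.698, 0.699, -0.111, 0.11]
contact_force: [2.0, -0.9, -0.4]
gripper_width: 0.0091
```

Request:
step_arm(
  rows=[
    {"x": -0.002,"y": 0.0006,"z": 0,"twist": 0,"grip": 1},
    {"x": -0.004,"y": 0.0013,"z": 0,"twist": 0,"grip": 1},
    {"x": -0.006,"y": 0.0019,"z": 0,"twist": 0,"grip": 1},
    {"x": -0.006,"y": 0.0019,"z": 0,"twist": 0,"grip": 1},
  ],
)

```text
time_s: 7.6
eef_pos: [0.4739, -0.1829, 0.0673]
ee_rot: [-0.697, 0.7, -0.106, 0.116]
contact_force: [39.8, -7.3, -27.8]
gripper_width: 0.0092
```

It is firmly against the end stop: 40 N and no motion. I relax, open and lift away.

Request:
step_arm(
  rows=[
    {"x": 0,"y": 0,"z": 0,"twist": 0,"grip": 1},
    {"x": 0,"y": 0,"z": 0,"twist": 0,"grip": 1},
    {"x": 0,"y": 0,"z": 0,"twist": 0,"grip": 0},
    {"x": 0,"y": 0,"z": 0,"twist": 0,"grip": 0},
    {"x": 0,"y": 0,"z": 0,"twist": 0,"grip": 0},
    {"x": 0,"y": 0,"z": 0,"twist": 0,"grip": 0},
  ],
)

```text
time_s: 8.2
eef_pos: [0.4737, -0.1828, 0.0673]
ee_rot: [-0.697, 0.7, -0.106, 0.116]
contact_force: [-0.3, -0.9, 0.4]
gripper_width: 0.0425
```

Request:
step_arm(
  rows=[
    {"x": 0,"y": 0,"z": 0.01,"twist": 0,"grip": 0},
    {"x": 0,"y": 0,"z": 0.03,"twist": 0,"grip": 0},
    {"x": 0,"y": 0,"z": 0.06,"twist": 0,"grip": 0},
    {"x": 0,"y": 0,"z": 0.1,"twist": 0,"grip": 0},
    {"x": 0,"y": 0,"z": 0.14,"twist": 0,"grip": 0},
    {"x": -0.03,"y": 0.03,"z": 0.16,"twist": 0,"grip": 0},
    {"x": -0.06,"y": 0.08,"z": 0.16,"twist": 0,"grip": 0},
    {"x": -0.08,"y": 0.12,"z": 0.16,"twist": 0,"grip": 0},
    {"x": -0.08,"y": 0.14,"z": 0.16,"twist": 0,"grip": 0},
    {"x": -0.08,"y": 0.14,"z": 0.16,"twist": 0,"grip": 0},
    {"x": -0.08,"y": 0.14,"z": 0.16,"twist": 0,"grip": 0},
  ],
)

```text
time_s: 9.3
eef_pos: [0.3939, -0.0428, 0.228]
ee_rot: [-0.697, 0.7, -0.105, 0.116]
contact_force: [-0.4, 0.4, 1.1]
gripper_width: 0.0422
```

```bash
python3 -c "
from h import *
take('side','s9');take('top','t9');o=get_obs();print(o['time_s'],o['eef_pos'],o['contact_force'])
a=cv2.resize(load('s9')['color'][270:400,270:460],(570,390),interpolation=2)
b=cv2.resize(load('t9')['color'][120:260,340:460],(230,268),interpolation=2);b=cv2.copyMakeBorder(b,0,122,0,0,0)
c=cv2.resize(load('s9')['color'][100:210,300:420],(214,196))
b[268:390,:]=cv2.resize(load('s9')['color'][110:210,300:420],(230,122))
cv2.imwrite('pics/c10.png',np.hstack([a,b])[:,:,::-1])"
```

```text
9.4 [ 0.39396244 -0.04349668  0.22753663] [ 0.72254252 -1.05903718  0.03960047]
```

View pics/c10.png

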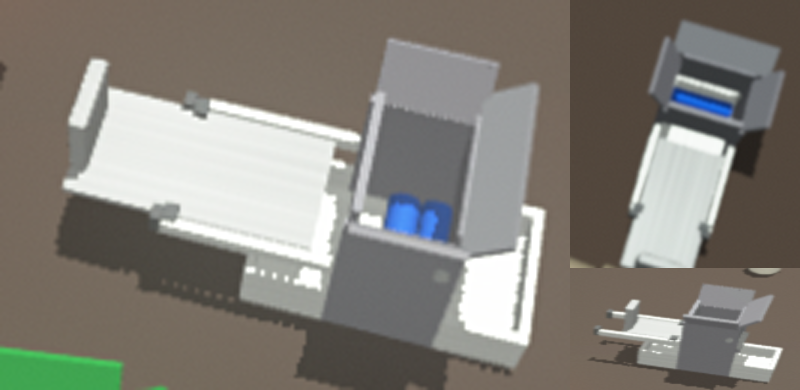

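The wide gate is fully drawn, with its lugs against the stops at (195,103) and (165,213). Both cells are low in the pan at (405,213) and (435,220), the narrow gate looks untouched, and the robot is clear.

```bash
python3 -c "
from h import *
print(finish_job())"
```

```text
the job is handed in; nothing more can be done
None
```

The wider hopper's gate is drawn out to its end stop, both of its cells have dropped into the pan, and the tab is released. I handed the job in at about 9.4 s of the 27 s allowed; it gives no verdict.

- **First grasp slipped:** the fingers caught only the top edge of the tab and slid off after about 71 mm of draw. In the pictures the fingertips stood about 20–25 mm higher than the stated geometry. I did not find the cause.
- **Second grasp held:** I gripped the tab about 20 mm lower. A further pull raised the force to 40 N with no movement, so the gate was already on its stop. I then relaxed, opened the jaws and lifted clear.
- **Force to note:** the 40 N was the sideways reading at the wrist, pulling through the fingers; with the 28 N downward part the total was about 49 N. That is well under the 120 N wrist limit, and I saw no sign of the arm or gripper body touching anything.
- **Last pictures:** the lugs on the wide gate sit against the stops and both cells lie low in the pan. The narrow hopper's gate looks unmoved, checked by eye only. With the robot clear, the force reading was near zero.

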